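# Unmould a bent-wood bracket

### The arm

A 6-joint arm with a two-finger parallel gripper is mounted at the origin on the work surface. World frame = base frame: x ahead of the robot, y to its left, z up, the work surface at z = 0. Lengths are in m, angles in degrees, forces in N, time in s.
With the tool pointing down it reaches from about 0.35 to 0.875 m from the base axis. Payload 4.2 kg.
Tool frame: the origin (TCP) lies on the mounting face of the last link; the fingertips stand 182 mm ahead of it and the grasp point (between the pads) lies 164 mm ahead of it (r.tcp_to_grasp is the distance from the TCP to the grasp point, in m); z points along the fingers, y is the line along which they close (so a half turn about z gives the same grasp; the last joint's range is limited). The gripper opens to 87 mm and grips with 3 to 60 N. Pads are 19 mm wide; open, the fingers measure 117 mm over their backs; the gripper's body (75 mm by 190 mm) begins 51 mm behind the grasp point.
Start: joints at [-50.157, 22.042, 0.453, 0, -68.411, -14.817], TCP at [0.264, -0.566, 0.405] pointing down, gripper open.
Joint ranges: [-179.83, 179.83], [-69.29, 118.12], [-61.27, 80.66], [-181.25, 117.63], [-171.15, -9.14], [-177.46, 177.46]. Speed limits (degrees/s): [159.86, 159.86, 180, 180, 180, 180].

### API

Orientations are given as a 3x3 rotation matrix whose columns are the frame's x, y, z axes.
In Python, from station import sense, eyes, r gives the robot as it stands.
- The arm moves only by the tool jog_arm, never from a script. Its argument "increments" is a list of rows, each a list of 4 numbers: the shift along the tool's x, y, z normalised to -1 to 1, where 1 is 0.02 m, then the turn about the tool's z normalised to -1 to 1, where 1 is 0.08 rad. A call has 1 to 10 rows; each row shifts and turns the commanded pose from where the row before left it, along the tool's axes as they then stand; what a row does not reach is not made up. A row lasts 1/10 s, in which the tool goes at most 50 mm and 8.59 degrees, less where a joint would pass 70% of its speed; a pose out of reach is approached as far as the arm can. A call with a number of a shift or a turn outside -1 to 1 is refused whole. A call with a gripper value outside its range is refused whole. "grip" is the finger opening in mm, from 0 to 87, set as the call begins (left out, the last holds). The fingers move at their own pace and stop on an object; the grip force is fixed at half the most. Time passes only in rows, so rows that do not move let the fingers close. It gives the time, the measured TCP pose, the force, the opening and the grip force at its end, in the units of the state.
- sense(): the state, without advancing time (a new reading comes with each control period).
- eyes.capture(name): name is "side" or "top"; returns the picture (384x512x3 uint8, blue, green, red); there is no depth.
- eyes.get_calibration(name): a dict with "camera_matrix" (3x3 intrinsics, pixels), "k1" (the pictures are not rectified: a ray, as slopes to the right and down, at radius r is drawn at 1 + k1 r^2 times it, then the intrinsics apply), "R" (3x3) and "t" (3): a world point X has camera coordinates R X + t. Camera axes: x right, y down, z forward; pixel columns grow to the right and rows downward; lengths in m; the calibration is good to about 2 mm. A picture is of the moment at which its call begins. get_calibration takes no time and is no camera call.
- r.finish_job(): hands the job in; it is judged then, once.
Trained networks look in the newest picture that a camera, given by its name, has taken for a name from the list of things; names that differ only in an ending like _2 or _b are one class to them, and where a whole thing is asked for, a point or a joint stands for the part that bears it (a point fixed in the world has none). Each returns a list of dicts, best first, with "conf" (0 to 1); they miss things now and then, are a little off and sometimes report something else, mostly with a low value. They report only what shows in the picture. A call takes as long as a camera call. They do not tell look-alikes from the thing itself.
- eyes.spot_in(camera, name): "centre" ([x, y, z] in m, in world coordinates, good to about 4 mm: the middle of the surface that is visible of it).
- eyes.outline_of(camera, name): "mask" (384x512 bool, what is visible of it).
The state is a dict: "time_s": time; "joints": joint angles; "joint_velocities": joint speeds; "effort": joint torques, N m; "tcp_pos": TCP position; "ee_rot": TCP orientation; "wrist_force": force on the tool from outside, world axes, zero at the start; "moment": the same for the moment, N m; "gripper_width": opening from 0.0 (shut) to 1.0 (fully open); "gripper_force": force on a finger pad.
Only numpy, scipy, OpenCV 4.12 (cv2) and the standard library are available. Lean on these libraries where they do the work, as an engineer would, in place of code of your own. Each camera call takes 0.05 s, during which the arm holds its last target. There are 200 camera calls.

### The job

Unmould the bent-wood bracket: swing the form's steel hold-down well clear of the blue caul, then pull the caul straight up out of its spring catches and stand it upright, plug down, on the cork pad. Lift the bracket out of the form and set it, legs up and squarely bridging the two aluminium rails, on the green drying rack. Do not drop either part, and leave the glue jar, hand plane and hammer where they are.

Things in the scene. Friction and masses are not known exactly. Their poses are not given: they have to be found in the camera images.
- form: Bending form (mould), fixed: wooden base 200 x 100 x 6 mm with plywood ends and a trough cavity along x. Origin: centre of underside; x along its length, z up. Side cheeks (|y| 22 to 38 mm, top z = 58 mm) stand only at |x| > 34 mm; between them both sides are open down to the base (z = 6 mm) for fingers. End posts: |x| 71.5 to 100 mm, 48 mm wide, top z = 89 mm.
- cavity (a point): Centre of the white cavity floor: form x = y = 0, z = 30 mm. The floor is 96 mm long and, in the middle, a rib only 30 mm wide (y); the cavity's ends slope outward at 60 degrees from the horizontal.
- catch (a point): Brass spring roller in the +x post (form x = 67.5 mm, z = 81 mm), protruding 4 mm; its twin is in the -x post. They grip the lipped ends of the caul's plate: about 6 to 12 N upward, besides its weight, pulls the caul free within the first 8 mm of lift.
- holddown (a joint): Steel hold-down bar on the +x post, turning about the vertical through pivot. 0 = pointing along the form's -x, over the caul; grows as it swings towards the form's +y (clockwise from above); 1.57 = along +y; stop at 1.9. The caul can pass from about 1.3 rad. Stays where left (3 N at the knob moves it). Bar 18 mm wide, z = 90 to 100 mm, 50 mm long from the pivot.
- knob (a point): Middle of the red upright knob on the hold-down: 20 mm diameter, z = 100 to 130 mm above the bench, 42 mm from the pivot axis; this point is at z = 115 mm. When closed it is 14 mm (surface to surface) from the caul's yellow grip.
- pivot (a point): Point on the hold-down's vertical turning axis at the knob's mid-height (form x = 86 mm, y = 0, z = 115 mm).
- caul: Caul, upper half of the form, 0.25 to 0.5 kg: wooden plug (foot 60 x 38 mm, 84 x 38 mm from z = 14 mm), blue plate 140 x 60 mm at z = 33 to 49 mm, yellow grip block 40 (x) x 24 (y) mm at z = 49 to 85 mm. Origin: centre of the plug's foot; x lengthwise, z up. It can stand on the plug. At the start aligned with the form, foot 37 mm above the bench.
- bracket: Formed part: pale bent-wood bracket, 7 mm thick, 38 mm wide (y), 136 mm long (x), 36 mm high, 60 g: flat base 72 mm long, ends bent up into legs flared at 60 degrees. Origin: centre of the base's underside; x lengthwise, z up (legs up). At the start in the cavity under the caul, underside 30 mm above the bench. Grip it across its width at mid-base.
- rack: Drying rack, fixed: green board 120 x 130 x 6 mm with two aluminium rails, 14 mm wide, 120 mm long, running along its y, centred at x = -32 and +32 mm, tops at z = 36 mm; 50 mm clear between them for fingers. Origin: centre of underside. The bracket's base bridges both rails, its length along the rack's x (either way round), about centred.
- pad: Cork pad, fixed on the bench, 150 x 110 x 6 mm (x, y, z). Origin: centre of the underside. The rack and the pad may be on either side of the form.
- glue: Bystander: white glue jar with a red lid, 68 mm diameter, 100 mm high, loose. Origin: centre of the underside.
- plane: Bystander: dark steel hand plane, 150 x 48 x 48 mm, loose. Origin: centre of the underside.
- hammer: Bystander: hammer lying flat, 200 mm long, loose. Origin near its middle, x along the handle.
Things that resemble listed ones, but are neither listed nor needed, are in the scene too. Several things have the shape of the form; the one meant has the colours described above.

How it is judged:
By the outcome, as a careful person would: the job done as asked, in the order asked, and still so for the second after the job is handed in, with the robot touching nothing.
It also fails if it takes over 64 s, if anything falls off the work surface, if the arm or the gripper's body presses on something with over 40 N, if the wrist force passes 120 N, or if a joint passes its speed limit or range.

## Working session

There is one attempt and no reset: what is moved stays moved. The work goes in short steps, Python scripts to look and compute and a tool call to move; the robot and the scene stay as the last step left them, time stands still between calls to the robot, and variables do not carry over. Pictures are saved under pics/ and viewed, at most 10 in all, crops included, and the job is handed in when it is done.

Besides the shell and the picture viewer there is one more tool, called after "Request:" as a command line: name --pt "numbers of a row" for each row, then --argument value for the rest. jog_arm: Moves the arm, as the interface text tells. Its arguments: {"type":"object","properties":{"increments":{"type":"array"},"grip":{"type":"number"}},"required":["increments"]}

```bash
ls; mkdir -p pics; python3 - <<'E'
from station import sense, eyes, r
import cv2
for n in ("side","top"):
    cv2.imwrite(f"pics/{n}0.png", cv2.resize(eyes.capture(n),(800,600),interpolation=cv2.INTER_CUBIC))
    c=eyes.get_calibration(n); print(n,c)
    for k in "form holddown caul bracket rack pad glue plane hammer knob catch".split():
        print(k,[( [round(float(v),3) for v in d["centre"]],round(d["conf"],2)) for d in eyes.spot_in(n,k)])
s=sense(); print(s["time_s"],s["tcp_pos"],s["ee_rot"],s["wrist_force"],r.tcp_to_grasp)
E
```

```text
pics
side {'camera_matrix': array([[358.01461076,   0.        , 256.54738302],
       [  0.        , 358.01461076, 194.92822868],
       [  0.        ,   0.        ,   1.        ]]), 'k1': -0.09141964873700209, 'R': array([[-0.98030827, -0.19698981,  0.01380958],
       [-0.12502925,  0.56502872, -0.81554291],
       [ 0.15285084, -0.80121006, -0.57853181]]), 't': array([0.47537811, 0.1430991 , 0.90178973])}
form [([0.347, -0.148, 0.038], 0.97), ([0.523, 0.06, 0.04], 0.78), ([0.24, 0.274, 0.041], 0.56)]
holddown [([0.302, 0.254, 0.105], 0.91), ([0.575, 0.038, 0.104], 0.61), ([0.383, -0.177, 0.104], 0.54), ([0.737, 0.294, 0.026], 0.43)]
caul [([0.511, 0.046, 0.084], 0.96)]
bracket [([0.523, 0.049, 0.035], 0.61), ([0.745, 0.025, 0.068], 0.41)]
rack [([0.53, -0.317, 0.009], 0.82)]
pad [([0.46, 0.328, 0.009], 0.69)]
glue [([0.741, 0.024, 0.07], 0.77)]
plane [([0.732, -0.212, 0.026], 0.72)]
hammer [([0.736, 0.295, 0.021], 0.89)]
knob [([0.302, 0.253, 0.102], 0.64), ([0.387, -0.174, 0.104], 0.51), ([0.568, 0.038, 0.102], 0.47), ([0.735, 0.297, 0.025], 0.28)]
catch [([0.242, 0.277, 0.034], 
[... 622 characters left out ...]
4, 0.031, 0.102], 0.59)]
caul [([0.509, 0.024, 0.088], 0.97)]
bracket []
rack [([0.534, -0.335, 0.006], 0.69)]
pad [([0.461, 0.32, 0.006], 0.97)]
glue [([0.742, -0.002, 0.101], 0.75)]
plane [([0.727, -0.224, 0.029], 0.66)]
hammer [([0.741, 0.254, 0.029], 0.71)]
knob [([0.583, 0.028, 0.1], 0.57), ([0.395, -0.188, 0.101], 0.55), ([0.309, 0.244, 0.099], 0.53), ([0.728, -0.221, 0.03], 0.49)]
catch [([0.238, 0.251, 0.039], 0.64), ([0.519, 0.022, 0.059], 0.56)]
1.2 [ 0.2644024  -0.56629981  0.40476472] [[-9.06142517e-01 -4.22972502e-01  2.80270110e-05]
 [-4.22972502e-01  9.06142518e-01 -7.95364331e-06]
 [-2.20322939e-05 -1.90617894e-05 -1.00000000e+00]] [ 0.41708643 -0.1533287  -0.35885169] 0.1635
```

View pics/top0.png

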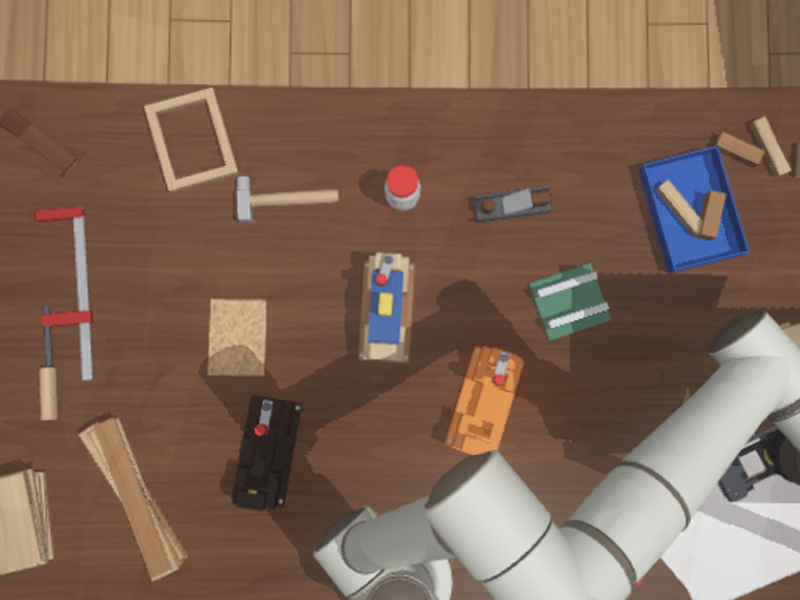

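View pics/side0.png

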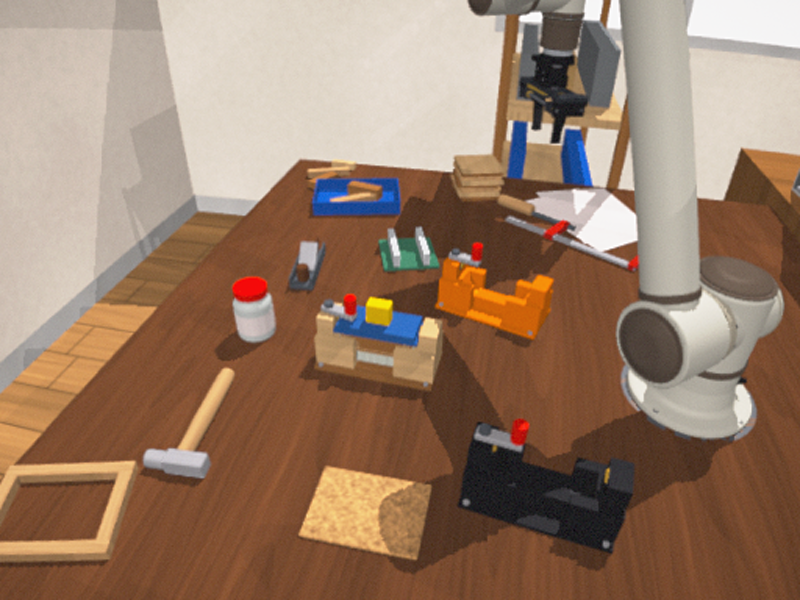

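```bash
cat > h.py <<'E'
import numpy as np, cv2
from scipy.optimize import minimize
from station import sense, eyes, r
S=3
def project(X,n):
    c=eyes.get_calibration(n); p=np.atleast_2d(X)@c["R"].T+c["t"]; s=p[:,:2]/p[:,2:]
    s=s*(1+c["k1"]*(s**2).sum(1,keepdims=True)); K=c["camera_matrix"]
    return s@K[:2,:2].T+K[:2,2]
def box(x0,x1,y0,y1,z0,z1): return np.array([[x,y,z] for x in(x0,x1) for y in(y0,y1) for z in(z0,z1)])/1000
def cyl(rad,z0,z1):
    a=np.arange(24)*np.pi/12; return np.array([[rad*np.cos(t),rad*np.sin(t),z] for t in a for z in(z0,z1)])/1000
FORM=[box(-100,100,-50,50,0,6),box(71.5,100,-24,24,0,89),box(-100,-71.5,-24,24,0,89)]+[box(*x,*y,0,58) for x in((34,100),(-100,-34)) for y in((22,38),(-38,-22))]
PLATE=[box(-70,70,-30,30,33,49)]; GRIP=[box(-20,20,-12,12,49,85)]
PLUG=[box(-30,30,-19,19,0,14),box(-42,42,-19,19,14,33)]
RACK=[box(-60,60,-65,65,0,6),box(-39,-25,-60,60,6,36),box(25,39,-60,60,6,36)]
PAD=[box(-75,75,-55,55,0,6)]
def bracket():
    out=[box(-36,36,-19,19,0,7)]
    for s in(1,-1):
        p=np.array([(36,0),(68,30),(68-6,36),(52,36),(34,7)]);p=np.array([(36,0),(54.7,32.5),(48.6,36),(32,7)])
        out.append(np.array([[s*a,y,b] for a,b in p for y in(-19,19)])/1000)
    return out
BR=bracket()
def render(parts,pose,n):
    x,y,z,a=pose; R=np.array([[np.cos(a),-np.sin(a),0],[np.sin(a),np.cos(a),0],[0,0,1]])
    m=np.zeros((384*S,512*S),np.uint8)
    for P in parts:
        q=project(P@R.T+[x,y,z],n); h=cv2.convexHull(np.round(((q+.5)*S-.5)*16).astype(np.int32))
        cv2.fillConvexPoly(m,h,1,shift=4)
    return cv2.resize(m.astype(np.float32),(512,384),interpolation=cv2.INTER_AREA)
def fit(parts,masks,p0,zfree=True,ignore={}):
    p0=np.array(p0,float); sc=np.array([.01,.01,.01,.1])
    def pose(q):
        p=p0+q*sc
        if not zfree: p[2]=p0[2]
        return p
    def cost(q):
        c=0
        for n,m in masks.items():
            w=1-ignore.get(n,np.zeros(m.shape)).astype(float); c+=(np.abs(render(parts,pose(q),n)-m)*w).sum()/(m*w).sum()
        return c
    best=None
    for k in range(3):
        o=minimize(cost,np.zeros(4) if best is None else best.x,method="Nelder-Mead",options=dict(initial_simplex=(np.zeros(4) if best is None else best.x)+np.vstack([np.zeros(4),np.eye(4)*(1 if k%2==0 else -.6)]),xatol=1e-3,fatol=1e-5,maxiter=300))
        if best is None or o.fun<best.fun: best=o
    p=pose(best.x); return np.r_[p[:3].round(4),np.degrees(p[3]).round(2)],round(best.fun,3)
def mask(n,name,near=None):
    L=eyes.outline_of(n,name)
    if near is not None:
        u=project(near,n)[0]; L=[d for d in L if np.hypot(*(np.argwhere(d["mask"]).mean(0)[::-1]-u))<25]
    return L[0]["mask"].astype(float) if L else None
def colour(img,which):
    h,s,v=[c.astype(int) for c in cv2.split(cv2.cvtColor(img,cv2.COLOR_BGR2HSV))]
    t={"yellow":(h>20)&(h<35)&(s>180)&(v>90),"blue":(h>100)&(h<125)&(s>130),"red":((h<6)|(h>174))&(s>170)&(v>80)}[which]
    return t.astype(float)
def around(m,X,n,rad):
    u=project(X,n)[0]; yy,xx=np.mgrid[:384,:512]; return m*(np.hypot(xx-u[0],yy-u[1])<rad)
E
cat > m0.py <<'E'
from h import *
im={n:eyes.capture(n) for n in("side","top")}
C=[.515,.03,.1]
f={n:mask(n,"form",[.52,.03,.05]) for n in im}; c={n:mask(n,"caul",C) for n in im}; hd={n:mask(n,"holddown",[.575,.03,.105]) for n in im}
print({k:{n:None if v[n] is None else int(v[n].sum()) for n in im} for k,v in dict(f=f,c=c,hd=hd).items()})
ig={n:np.zeros((384,512)) if hd[n] is None else cv2.dilate(hd[n],np.ones((3,3))) for n in im}
cau=[P+[0,0,.037] for P in PLATE+GRIP+PLUG]
try: print("form",fit(FORM+cau,{n:np.maximum(f[n],c[n]) for n in im},[.515,.03,0,-.03],True,ig))
except Exception as e: print(e)
y={n:around(colour(im[n],"yellow"),C,n,30) for n in im}
print("grip",fit(GRIP,y,[.51,.03,.037,0]),[y[n].sum() for n in im])
b={n:np.maximum(around(colour(im[n],"blue"),C,n,60),y[n]) for n in im}
print("caul",fit(PLATE+GRIP,b,[.51,.03,.037,0],True,ig),[b[n].sum() for n in im])
k={n:around(colour(im[n],"red"),[.575,.033,.115],n,12) for n in im}
print("knob",fit([cyl(10,0,30)],k,[.575,.033,.1,0]),[k[n].sum() for n in im])
for nm,P,p in(("rack",RACK,[.532,-.325,0,.25]),("pad",PAD,[.46,.325,0,0])):
    print(nm,fit(P,{n:mask(n,nm) for n in im},p))
cr=[]
for n in("top","side"):
    u=project(C,n)[0].astype(int); cr.append(cv2.resize(im[n][u[1]-50:u[1]+50,u[0]-66:u[0]+66],(400,303),interpolation=cv2.INTER_CUBIC))
cv2.imwrite("pics/crop1.png",np.hstack(cr)); print(sense()["time_s"])
E
python3 m0.py
```

```text
{'f': {'side': 2418, 'top': 1309}, 'c': {'side': 1236, 'top': 891}, 'hd': {'side': 193, 'top': None}}
time passes only in moves, steps and waitsh.py:40: RuntimeWarning: divide by zero encountered in scalar divide
  w=1-ignore.get(n,np.zeros(m.shape)).astype(float); c+=(np.abs(render(parts,pose(q),n)-m)*w).sum()/(m*w).sum()
  np.max(np.abs(fsim[0] - fsim[1:])) <= fatol):
Traceback (most recent call last):
  File "m0.py", line 11, in <module>
    print("grip",fit(GRIP,y,[.51,.03,.037,0]),[y[n].sum() for n in im])
                 ~~~^^^^^^^^^^^^^^^^^^^^^^^^^
  File "h.py", line 44, in fit
    o=minimize(cost,np.zeros(4) if best is None else best.x,method="Nelder-Mead",options=dict(initial_simplex=(np.zeros(4) if best is None else best.x)+np.vstack([np.zeros(4),np.eye(4)*(1 if k%2==0 else -.6)]),xatol=1e-3,fatol=1e-5,maxiter=300))
  File "h.py", line 40, in cost
    w=1-ignore.get(n,np.zeros(m.shape)).astype(float); c+=(np.abs(render(parts,pose(q),n)-m)*w).sum()/(m*w).sum()
                                                                  ~~~~~~^^^^^^^^^^^^^^^^^
  File "h.py", line 28, in render
    q=project(P@R.T+[x,y,z],n); h=cv2.convexHull(np.round(((q+.5)*S-.5)*16).astype(np.int32))
  File "h.py", line 6, in project
    c=eyes.get_calibration(n); p=np.atleast_2d(X)@c["R"].T+c["t"]; s=p[:,:2]/p[:,2:]
ValueError: time passes only in moves, steps and waits
```

```bash
sed -i 's/^S=3$/S=3\nCAL={n:eyes.get_calibration(n) for n in("side","top")}/; s/c=eyes.get_calibration(n); p=/c=CAL[n]; p=/; s#/(m\*w).sum()#/max((m*w).sum(),1)#' h.py
sed -i 's/^y={/for n in im:\n    u=project(C,n)[0]; print(n,u,sense()["time_s"]); \ny={/' m0.py; python3 m0.py
```

```text
{'f': {'side': 2518, 'top': 1255}, 'c': {'side': 1201, 'top': 884}, 'hd': {'side': 232, 'top': 134}}
form (array([ 5.157e-01,  2.970e-02,  2.000e-04, -2.790e+00]), np.float64(0.12))
side [242.99993345 200.54711828] 2.0
top [245.75997613 195.00671874] 2.0
grip (array([   26.7867,    14.7166,  -123.7486, -4124.76  ]), np.float64(1.111)) [np.float64(267.0), np.float64(0.0)]
caul (array([ 0.5181,  0.0262,  0.0356, -3.63  ]), np.float64(0.856)) [np.float64(955.0), np.float64(519.0)]
knob (array([0.5615, 0.0391, 0.0984, 7.05  ]), np.float64(50.924)) [np.float64(91.0), np.float64(1.0)]
rack (array([ 5.361e-01, -3.368e-01,  9.000e-04,  1.877e+01]), np.float64(0.154))
pad (array([ 0.464 ,  0.321 , -0.0014, -0.58  ]), np.float64(0.089))
2.2
```

View pics/crop1.png

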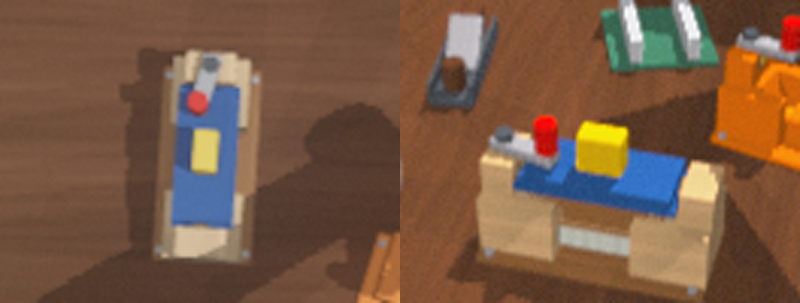

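```bash
sed -i 's/(h>20)&(h<35)&(s>180)&(v>90)/(h>20)\&(h<35)\&(s>110)\&(v>110)/; s/(s>170)&(v>80)/(s>130)\&(v>90)/' h.py
cat > m1.py <<'E'
from h import *
im={n:eyes.capture(n) for n in("side","top")}
C=[.512,.03,.1]
y={n:around(colour(im[n],"yellow"),C,n,18 if n=="top" else 30) for n in im}
print("grip",fit(GRIP,y,[.515,.03,.037,-.05]),[y[n].sum() for n in im])
b={n:np.maximum(around(colour(im[n],"blue"),C,n,60),y[n]) for n in im}
k={n:around(colour(im[n],"red"),[.573,.035,.12],n,14) for n in im}
print("knob",fit([cyl(10,0,30)],k,[.573,.033,.1,0]),[k[n].sum() for n in im])
ig={n:cv2.dilate(cv2.convexHull(np.argwhere(k[n]>0)) is not None and k[n],np.ones((9,9))) for n in im}
print("caul",fit(PLATE+GRIP,b,[.515,.03,.037,-.05],True,ig),[b[n].sum() for n in im])
for nm,P,p in(("rack",RACK,[.532,-.325,0,.3]),("pad",PAD,[.46,.325,0,0])):
    m={n:mask(n,nm) for n in im}
    print(nm,fit(P,m,p,False), [fit(P,{n:m[n]},p,False) for n in im])
hub=[.516+.086*np.cos(.049),.030-.086*np.sin(.049),.115]; print(hub)
E
python3 m1.py
```

```text
grip (array([0.5165, 0.0284, 0.0381, 0.21  ]), np.float64(0.381)) [np.float64(272.0), np.float64(107.0)]
knob (array([0.5623, 0.0357, 0.1   , 6.56  ]), np.float64(0.57)) [np.float64(99.0), np.float64(37.0)]
caul (array([ 0.5181,  0.0289,  0.0378, -2.43  ]), np.float64(0.564)) [np.float64(959.0), np.float64(626.0)]
rack (array([ 0.5396, -0.3388,  0.    , 18.05  ]), np.float64(3.001)) [(array([ 0.5393, -0.3397,  0.    , 18.91  ]), np.float64(0.106)), (array([1.3290e+00, 1.3470e-01, 0.0000e+00, 6.8209e+02]), np.float64(1.0))]
pad (array([0.4626, 0.3215, 0.    , 0.19  ]), np.float64(0.088)) [(array([ 0.464,  0.322,  0.   , -0.38 ]), np.float64(0.034)), (array([0.4611, 0.3215, 0.    , 0.21  ]), np.float64(0.031))]
[np.float64(0.6018967776555504), np.float64(0.02578768609990431), 0.115]
```

The three form-shaped things (top view, 800 px) are the wooden one with the blue caul at (385,305), an orange one at (487,400) and a black one at (267,452). The crop shows that the wooden one has the blue plate, yellow grip, white floor and hold-down described, so I'll use that one. First I turn the tool and travel above the knob.

Request:
jog_arm --pt "0 0 0 1" --pt "0 0 0 1" --pt "0 0 0 1" --pt "0 0 0 1" --pt "0 0 0 1" --pt "0 0 0 1" --pt "0 0 0 1" --pt "0 0 0 1" --pt "0 0 0 0.5" --grip 50

```text
time_s: 3.4
tcp_pos: [0.2644, -0.5663, 0.4047]
ee_rot: [[-0.97, 0.243, -0.0], [0.243, 0.97, 0.0], [0.0, 0.0, -1.0]]
wrist_force: [0.3, -1.0, -0.4]
gripper_width: 0.577
gripper_force: 0.0
```

Request:
jog_arm --pt "-0.22 1 0.1 0" --pt "-0.22 1 0.1 0" --pt "-0.22 1 0.1 0" --pt "-0.22 1 0.1 0" --pt "-0.22 1 0.1 0" --pt "-0.22 1 0.1 0" --pt "-0.22 1 0.1 0" --pt "-0.22 1 0.1 0" --pt "-0.22 1 0.1 0" --pt "-0.22 1 0.1 0"

```text
time_s: 4.4
tcp_pos: [0.3556, -0.382, 0.3848]
ee_rot: [[-0.971, 0.241, 0.0], [0.241, 0.971, -0.0], [-0.0, -0.0, -1.0]]
wrist_force: [-0.2, -0.9, -0.5]
gripper_width: 0.575
gripper_force: 0.0
```

Request:
jog_arm --pt "-0.22 1 0.1 0" --pt "-0.22 1 0.1 0" --pt "-0.22 1 0.1 0" --pt "-0.22 1 0.1 0" --pt "-0.22 1 0.1 0" --pt "-0.22 1 0.1 0" --pt "-0.22 1 0.1 0" --pt "-0.22 1 0.1 0" --pt "-0.22 1 0.1 0" --pt "-0.22 1 0.1 0"

```text
time_s: 5.4
tcp_pos: [0.4464, -0.1985, 0.3649]
ee_rot: [[-0.971, 0.241, 0.001], [0.241, 0.971, -0.0], [-0.001, 0.0, -1.0]]
wrist_force: [0.7, -0.4, 0.3]
gripper_width: 0.574
gripper_force: 0.0
```

Request:
jog_arm --pt "-0.22 1 0.1 0" --pt "-0.22 1 0.1 0" --pt "-0.22 1 0.1 0" --pt "-0.22 1 0.1 0" --pt "-0.22 1 0.1 0" --pt "-0.22 1 0.1 0" --pt "-0.22 1 0.1 0" --pt "-0.22 1 0.1 0" --pt "0 0 0 0" --pt "0 0 0 0"

```text
time_s: 6.4
tcp_pos: [0.5188, -0.0523, 0.3487]
ee_rot: [[-0.971, 0.24, -0.0], [0.24, 0.971, -0.0], [0.0, -0.0, -1.0]]
wrist_force: [0.1, 0.4, -0.3]
gripper_width: 0.576
gripper_force: 0.0
```

Request:
jog_arm --pt "-0.21 0.96 0 0" --pt "-0.21 0.96 0 0" --pt "-0.21 0.96 0 0" --pt "-0.21 0.96 0 0" --pt "-0.21 0.96 0 0" --pt "0 0 0 0" --pt "0 0 0 0"

```text
time_s: 7.1
tcp_pos: [0.5625, 0.0365, 0.3484]
ee_rot: [[-0.971, 0.24, -0.001], [0.24, 0.971, -0.0], [0.001, -0.0, -1.0]]
wrist_force: [0.0, -1.7, -0.2]
gripper_width: 0.573
gripper_force: 0.0
```

```bash
python3 - <<'E'
from h import *
im=eyes.capture("side"); s=sense(); print(s["tcp_pos"],s["joints"])
u=project([.545,.033,.12],"side")[0].astype(int)
cv2.imwrite("pics/a.png",cv2.resize(im[u[1]-75:u[1]+75,u[0]-100:u[0]+100],(800,600),interpolation=cv2.INTER_CUBIC))
E
```

```text
[0.56228654 0.0359866  0.3484561 ] [ 2.01367394e+01  1.88105299e+01 -1.30412466e+01 -7.10639358e-03
 -5.82010599e+01 -1.24043146e+02]
```

View pics/a.png

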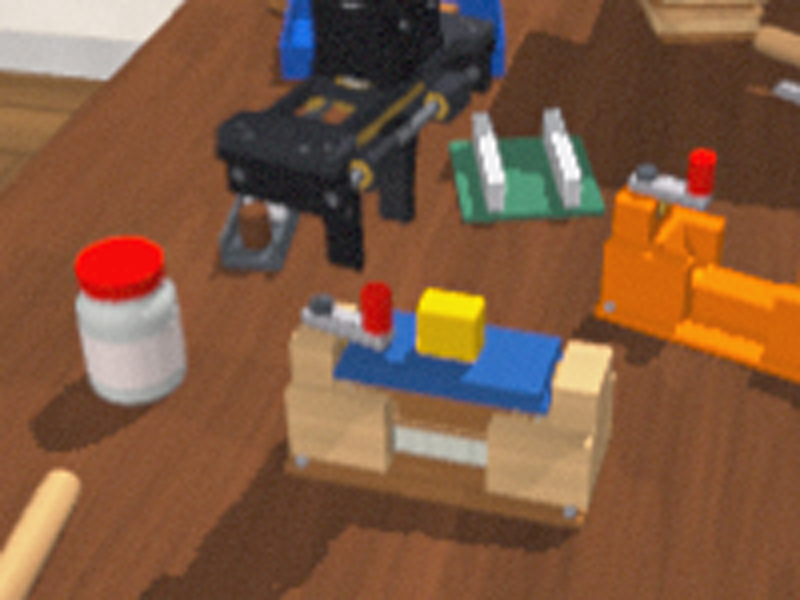

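The gripper is over the knob and the hold-down is nearly closed over the caul; the knob is at (376,310) and the yellow grip at (450,325). Joint 6 has only about 53° left, so I pre-turn back 15°, then descend and grip the knob.

Request:
jog_arm --pt "0 0 0 -1" --pt "0 0 0 -1" --pt "0 0 0 -1" --pt "0 0 0 -0.25" --pt "0 0 0.7 0" --pt "0 0 0.7 0" --pt "0 0 0.7 0" --pt "0 0 0.5 0" --pt "0 0 0.5 0" --pt "0 0 0 0"

```text
time_s: 8.15
tcp_pos: [0.5619, 0.0354, 0.2854]
ee_rot: [[-1.0, -0.016, -0.003], [-0.016, 1.0, -0.001], [0.003, -0.001, -1.0]]
wrist_force: [-0.2, -0.2, 0.9]
gripper_width: 0.575
gripper_force: 0.0
```

Request:
jog_arm --pt "0 0 0 0" --pt "0 0 0 0" --pt "0 0 0 0" --pt "0 0 0 0" --pt "0 0 0 0" --pt "0 0 0 0" --grip 10

```text
time_s: 8.75
tcp_pos: [0.5624, 0.0356, 0.2871]
ee_rot: [[-1.0, -0.017, 0.001], [-0.017, 1.0, -0.0], [-0.001, -0.0, -1.0]]
wrist_force: [0.4, -0.6, 2.3]
gripper_width: 0.223
gripper_force: 30.0
```

```bash
python3 - <<'E'
from h import *
s=sense(); p=s["tcp_pos"]; R=s["ee_rot"]; print(p,s["joints"],s["wrist_force"],s["gripper_width"],s["gripper_force"])
P=np.array([.6034,.0251]); d=p[:2]-P; print("r",np.hypot(*d),"ang",np.degrees(np.arctan2(d[1],d[0])))
# rows: bar turns 80deg clockwise in 20 rows, tool turns 62deg
N=20; D=np.radians(80)/N; T=np.radians(62)/N
psi=np.arctan2(R[1,0],R[0,0]); q=d.copy(); rot=lambda v,a: np.array([v[0]*np.cos(a)-v[1]*np.sin(a),v[0]*np.sin(a)+v[1]*np.cos(a)])
q=d/np.hypot(*d)*.042 
for i in range(N):
    n=rot(q,-D); w=(n-q); b=rot(w,-psi); b[1]*=-1
    b=np.array([w@[np.cos(psi),np.sin(psi)], w@[np.sin(psi),-np.cos(psi)]])
    print([round(b[0]/.02,3),round(b[1]/.02,3),0,round(T/.08,3)]); q=n; psi-=T
E
```

```text
[0.56244    0.03558279 0.28712834] [ 2.00969859e+01  2.25857404e+01 -1.73635424e+01  2.64471751e-02
 -5.00241895e+01 -1.09144189e+02] [ 0.40628536 -0.6280194   2.26591637] 0.22281258051767708 29.999993476085365
r 0.04228014645331761 ang 165.64456880941486
[np.float64(-0.044), np.float64(0.14), 0, np.float64(0.676)]
[np.float64(-0.046), np.float64(0.139), 0, np.float64(0.676)]
[np.float64(-0.048), np.float64(0.138), 0, np.float64(0.676)]
[np.float64(-0.05), np.float64(0.138), 0, np.float64(0.676)]
[np.float64(-0.052), np.float64(0.137), 0, np.float64(0.676)]
[np.float64(-0.054), np.float64(0.136), 0, np.float64(0.676)]
[np.float64(-0.057), np.float64(0.135), 0, np.float64(0.676)]
[np.float64(-0.059), np.float64(0.134), 0, np.float64(0.676)]
[np.float64(-0.061), np.float64(0.133), 0, np.float64(0.676)]
[np.float64(-0.063), np.float64(0.132), 0, np.float64(0.676)]
[np.float64(-0.065), np.float64(0.131), 0, np.float64(0.676)]
[np.float64(-0.067), np.float64(0.13), 0, np.float64(0.676)]
[np.float64(-0.069), np.float64(0.129), 0, np.float64(0.676)]
[np.float64(-0.071), np.float64(0.128), 0, np.float64(0.676)]
[np.float64(-0.073), np.float64(0.127), 0, np.float64(0.676)]
[np.float64(-0.075), np.float64(0.126), 0, np.float64(0.676)]
[np.float64(-0.077), np.float64(0.125), 0, np.float64(0.676)]
[np.float64(-0.079), np.float64(0.123), 0, np.float64(0.676)]
[np.float64(-0.081), np.float64(0.122), 0, np.float64(0.676)]
[np.float64(-0.083), np.float64(0.121), 0, np.float64(0.676)]
```

Request:
jog_arm --pt "-0.044 0.14 0 0.6" --pt "-0.047 0.139 0 0.6" --pt "-0.05 0.138 0 0.6" --pt "-0.053 0.137 0 0.6" --pt "-0.056 0.136 0 0.6" --pt "-0.059 0.134 0 0.6" --pt "-0.062 0.133 0 0.6" --pt "-0.065 0.132 0 0.6" --pt "-0.068 0.13 0 0.6" --pt "-0.07 0.129 0 0.6"

```text
time_s: 9.75
tcp_pos: [0.5766, 0.0564, 0.2869]
ee_rot: [[-0.892, 0.451, -0.01], [0.451, 0.892, -0.006], [0.006, -0.01, -1.0]]
wrist_force: [-7.0, -10.7, 8.2]
gripper_width: 0.215
gripper_force: 30.0
```

Request:
jog_arm --pt "-0.073 0.127 0 0.6" --pt "-0.076 0.125 0 0.6" --pt "-0.079 0.123 0 0.6" --pt "-0.082 0.121 0 0.6" --pt "-0.085 0.119 0 0.6" --pt "-0.088 0.117 0 0.6" --pt "-0.09 0.115 0 0.6" --pt "-0.092 0.113 0 0.6" --pt "-0.095 0.111 0 0.6" --pt "-0.097 0.11 0 0.6"

```text
time_s: 10.75
tcp_pos: [0.6027, 0.0662, 0.2866]
ee_rot: [[-0.583, 0.812, -0.013], [0.812, 0.583, -0.002], [0.006, -0.012, -1.0]]
wrist_force: [-13.4, 2.3, 9.7]
gripper_width: 0.222
gripper_force: 30.0
```

Request:
jog_arm --pt "-0.08 0.095 0 0" --pt "-0.08 0.095 0 0" --pt "-0.08 0.095 0 0" --pt "0 0 0 0"

```text
time_s: 11.15
tcp_pos: [0.6105, 0.0657, 0.2864]
ee_rot: [[-0.585, 0.811, -0.013], [0.811, 0.585, -0.002], [0.006, -0.012, -1.0]]
wrist_force: [-11.5, 0.8, 8.2]
gripper_width: 0.218
gripper_force: 30.0
```

Request:
jog_arm --pt "0 0 0 0" --pt "0 0 0 0" --pt "0 0 0 0" --pt "0 0 -0.5 0" --pt "0 0 -1 0" --pt "0 0 -1 0" --pt "0 0 -1 0" --pt "0 0 0 0" --grip 50

```text
time_s: 11.95
tcp_pos: [0.6147, 0.0665, 0.361]
ee_rot: [[-0.588, 0.809, 0.008], [0.809, 0.588, 0.002], [-0.003, 0.007, -1.0]]
wrist_force: [0.8, 0.8, -0.6]
gripper_width: 0.569
gripper_force: 0.0
```

Request:
jog_arm --pt "0 0 0 -1" --pt "0 0 0 -1" --pt "0 0 0 -1" --pt "0 0 0 -1" --pt "0 0 0 -1" --pt "0 0 0 -1" --pt "0 0 0 -1" --pt "0 0 0 -1" --pt "0 0 0 -1" --pt "0 0 0 -1"

```text
time_s: 12.95
tcp_pos: [0.6137, 0.0663, 0.3563]
ee_rot: [[-0.99, 0.14, -0.001], [0.14, 0.99, 0.0], [0.001, -0.0, -1.0]]
wrist_force: [-0.1, 0.4, -0.0]
gripper_width: 0.571
gripper_force: 0.0
```

Request:
jog_arm --pt "0 0 0 -1" --pt "0 0 0 -0.2" --pt "0.96 -0.42 0 0" --pt "0.96 -0.42 0 0" --pt "0.96 -0.42 0 0" --pt "0.96 -0.42 0 0" --pt "0.96 -0.42 0 0" --pt "0 0 0 0" --pt "0 0 0 0"

```text
time_s: 13.85
tcp_pos: [0.516, 0.0289, 0.3571]
ee_rot: [[-0.999, 0.048, 0.001], [0.048, 0.999, 0.0], [-0.001, 0.0, -1.0]]
wrist_force: [-0.4, -0.5, 0.6]
gripper_width: 0.571
gripper_force: 0.0
```

```bash
python3 - <<'E'
from h import *
im={n:eyes.capture(n) for n in("side","top")}
s=sense();print(s["tcp_pos"],s["ee_rot"].round(3),s["wrist_force"],s["joints"])
y=around(colour(im["side"],"yellow"),[.512,.03,.1],"side",30)
print(y.sum(),fit(GRIP,{"side":y},[.517,.029,.037,-.045],False))
k=around(colour(im["side"],"red"),[.61,.066,.115],"side",16)
print(k.sum(),fit([cyl(10,0,30)],{"side":k},[.61,.066,.1,0],False))
u=project([.545,.033,.12],"side")[0].astype(int)
cv2.imwrite("pics/b.png",cv2.resize(im["side"][u[1]-75:u[1]+75,u[0]-100:u[0]+100],(800,600),interpolation=cv2.INTER_CUBIC))
E
```

```text
[0.51662799 0.02920968 0.35685229] [[-0.999  0.047  0.001]
 [ 0.047  0.999  0.   ]
 [-0.001  0.    -1.   ]] [ 0.93773827 -0.43243412 -0.92487987] [ 2.12268220e+01  1.40238373e+01 -1.86285604e+01  1.25531249e-02
 -5.72988652e+01 -1.13954312e+02]
264.0 (array([0.5178, 0.0275, 0.037 , 7.89  ]), np.float64(0.114))
97.0 (array([ 0.6115,  0.065 ,  0.1   , -0.05  ]), np.float64(0.221))
```

View pics/b.png

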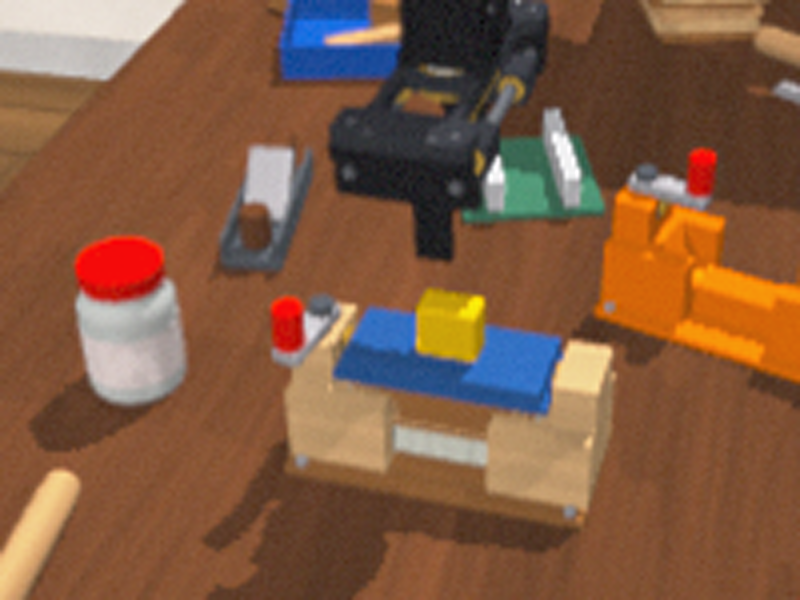

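The hold-down has swung out: the knob is now at (288,325), beyond the post, and the caul is uncovered with its grip at (450,325). I go down and grip the yellow block.

Request:
jog_arm --pt "0 0 0.9 0" --pt "0 0 0.9 0" --pt "0 0 0.9 0" --pt "0 0 0.8 0" --pt "0 0 0.5 0" --pt "0 0 0.28 0" --pt "0 0 0 0" --pt "0 0 0 0"

```text
time_s: 14.75
tcp_pos: [0.5163, 0.029, 0.2716]
ee_rot: [[-0.999, 0.047, 0.001], [0.047, 0.999, 0.0], [-0.001, 0.0, -1.0]]
wrist_force: [-0.2, 0.1, 0.3]
gripper_width: 0.572
gripper_force: 0.0
```

Request:
jog_arm --pt "0 0 0 0" --pt "0 0 0 0" --pt "0 0 0 0" --pt "0 0 0 0" --pt "0 0 0 0" --pt "0 0 0 0" --grip 12

```text
time_s: 15.35
tcp_pos: [0.5159, 0.0289, 0.2714]
ee_rot: [[-0.999, 0.047, 0.0], [0.047, 0.999, 0.0], [-0.0, 0.0, -1.0]]
wrist_force: [0.1, -1.0, 1.6]
gripper_width: 0.274
gripper_force: 29.8
```

Request:
jog_arm --pt "0 0 -0.1 0" --pt "0 0 -0.1 0" --pt "0 0 -0.1 0" --pt "0 0 -0.1 0" --pt "0 0 -0.1 0" --pt "0 0 -0.1 0" --pt "0 0 -0.1 0" --pt "0 0 -0.1 0" --pt "0 0 -0.1 0" --pt "0 0 -0.1 0"

```text
time_s: 16.35
tcp_pos: [0.5157, 0.0289, 0.2911]
ee_rot: [[-0.999, 0.047, -0.0], [0.047, 0.999, -0.0], [0.0, -0.0, -1.0]]
wrist_force: [-0.9, 0.9, -3.3]
gripper_width: 0.271
gripper_force: 29.9
```

Request:
jog_arm --pt "0 0 -0.3 0" --pt "0 0 -0.5 0" --pt "0 0 -0.6 0" --pt "0 0 -0.6 0" --pt "0 0 -0.5 0" --pt "0 0 -0.3 0" --pt "0 0 -0.2 0" --pt "0 0 0 0"

```text
time_s: 17.15
tcp_pos: [0.5159, 0.0289, 0.3517]
ee_rot: [[-0.999, 0.047, 0.001], [0.047, 0.999, 0.0], [-0.001, 0.0, -1.0]]
wrist_force: [-0.8, -0.4, -3.5]
gripper_width: 0.278
gripper_force: 29.9
```

```bash
python3 - <<'E'
from h import *
im={n:eyes.capture(n) for n in("side","top")}
s=sense();print(s["time_s"],s["tcp_pos"],s["wrist_force"],s["gripper_width"])
u=project([.515,.03,.1],"side")[0].astype(int)
cv2.imwrite("pics/c.png",cv2.resize(im["side"][u[1]-75:u[1]+75,u[0]-100:u[0]+100],(800,600),interpolation=cv2.INTER_CUBIC))
E
```

```text
17.25 [0.51566944 0.02888485 0.35078013] [ 0.80268209 -0.74522586 -3.87183062] 0.27255877751440527
```

View pics/c.png

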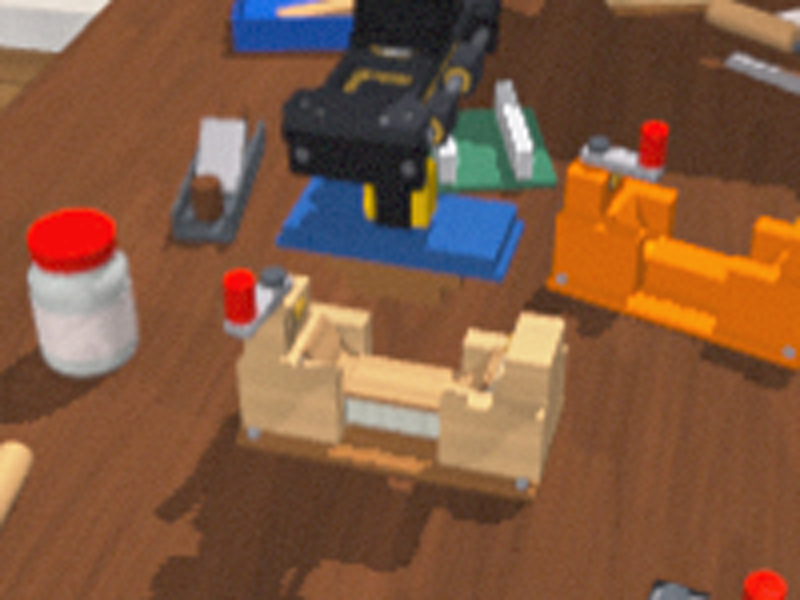

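The caul hangs level at (400,215) with the bracket still in the form at (400,380). I carry the caul to the pad.

Request:
jog_arm --pt "0.09 0.4 0 0" --pt "0.16 0.7 0 0" --pt "0.206 0.9 0 0" --pt "0.206 0.9 0 0" --pt "0.206 0.9 0 0" --pt "0.206 0.9 0 0" --pt "0.206 0.9 0 0" --pt "0.206 0.9 0 0" --pt "0.206 0.9 0 0"

```text
time_s: 18.15
tcp_pos: [0.4884, 0.1801, 0.3509]
ee_rot: [[-0.999, 0.046, -0.0], [0.046, 0.999, -0.0], [0.0, -0.0, -1.0]]
wrist_force: [-0.1, 0.2, -3.2]
gripper_width: 0.27
gripper_force: 29.9
```

Request:
jog_arm --pt "0.206 0.9 0 0" --pt "0.206 0.9 0 0" --pt "0.206 0.9 0 0" --pt "0.206 0.9 0 0" --pt "0.206 0.9 0 0" --pt "0.206 0.9 0 0" --pt "0.206 0.9 0 0" --pt "0.11 0.5 0 0" --pt "0.07 0.29 0 0" --pt "0 0 0 0"

```text
time_s: 19.15
tcp_pos: [0.4632, 0.3221, 0.351]
ee_rot: [[-0.999, 0.047, -0.0], [0.047, 0.999, -0.0], [0.0, -0.0, -1.0]]
wrist_force: [-0.3, 0.2, -4.4]
gripper_width: 0.276
gripper_force: 29.9
```

Request:
jog_arm --pt "0 0 0.4 0" --pt "0 0 0.9 0" --pt "0 0 0.9 0" --pt "0 0 0.9 0" --pt "0 0 0.9 0" --pt "0 0 0.5 0" --pt "0 0 0.3 0" --pt "0 0 0.2 0" --pt "0 0 0 0"

```text
time_s: 20.05
tcp_pos: [0.4634, 0.3214, 0.2511]
ee_rot: [[-0.999, 0.047, -0.0], [0.047, 0.999, -0.0], [0.0, -0.0, -1.0]]
wrist_force: [0.6, 0.2, -3.7]
gripper_width: 0.272
gripper_force: 29.9
```

Request:
jog_arm --pt "0 0 0.1 0" --pt "0 0 0.1 0" --pt "0 0 0.1 0" --pt "0 0 0.1 0" --pt "0 0 0.05 0" --pt "0 0 0 0"

```text
time_s: 20.65
tcp_pos: [0.4633, 0.3215, 0.242]
ee_rot: [[-0.999, 0.047, -0.0], [0.047, 0.999, -0.0], [0.0, -0.0, -1.0]]
wrist_force: [0.0, -0.3, -3.5]
gripper_width: 0.271
gripper_force: 29.9
```

Request:
jog_arm --pt "0 0 0.05 0" --pt "0 0 0 0"

```text
time_s: 20.85
tcp_pos: [0.4633, 0.3215, 0.2411]
ee_rot: [[-0.999, 0.047, -0.0], [0.047, 0.999, -0.0], [0.0, -0.0, -1.0]]
wrist_force: [-0.5, -0.2, -3.2]
gripper_width: 0.271
gripper_force: 29.9
```

Request:
jog_arm --pt "0 0 0.04 0" --pt "0 0 0 0"

```text
time_s: 21.05
tcp_pos: [0.4634, 0.3216, 0.2405]
ee_rot: [[-0.999, 0.047, 0.0], [0.047, 0.999, 0.0], [-0.0, 0.0, -1.0]]
wrist_force: [-0.5, -0.3, -2.5]
gripper_width: 0.274
gripper_force: 29.9
```

Request:
jog_arm --pt "0 0 0.03 0" --pt "0 0 0 0"

```text
time_s: 21.25
tcp_pos: [0.4634, 0.3215, 0.2404]
ee_rot: [[-0.999, 0.047, 0.001], [0.047, 0.999, 0.0], [-0.001, 0.0, -1.0]]
wrist_force: [-1.1, -0.3, 1.6]
gripper_width: 0.274
gripper_force: 29.9
```

Request:
jog_arm --pt "0 0 0 0" --pt "0 0 0 0" --pt "0 0 0 0" --pt "0 0 -0.3 0" --pt "0 0 -0.8 0" --pt "0 0 -1 0" --pt "0 0 -1 0" --pt "0 0 -1 0" --pt "0 0 -1 0" --pt "0 0 0 0" --grip 50

```text
time_s: 22.25
tcp_pos: [0.4639, 0.3221, 0.3454]
ee_rot: [[-0.999, 0.046, 0.005], [0.046, 0.999, 0.005], [-0.005, 0.005, -1.0]]
wrist_force: [0.7, -0.1, -0.1]
gripper_width: 0.577
gripper_force: 0.0
```

```bash
cat > m2.py <<'E'
from h import *
im={n:eyes.capture(n) for n in("side","top")}
s=sense();print(s["time_s"],s["tcp_pos"],s["ee_rot"][:,0],s["wrist_force"])
f={n:mask(n,"form",[.52,.03,.05]) for n in im}; br={n:mask(n,"bracket",[.52,.03,.05]) for n in im}
hd={n:mask(n,"holddown",[.61,.04,.1]) for n in im}
ig={n:np.zeros((384,512)) if hd[n] is None else cv2.dilate(hd[n],np.ones((5,5))) for n in im}
print("form",fit(FORM+[P+[0,0,.03] for P in BR],{n:f[n] if br[n] is None else np.maximum(f[n],br[n]) for n in im if f[n] is not None},[.517,.029,0,-.045],False,ig))
b={n:br[n] for n in im if br[n] is not None}; print([(n,b[n].sum()) for n in b], {n:eyes.spot_in(n,"bracket")[:2] for n in im})
if "top" in b: print("br top",fit(BR,{"top":b["top"]},[.517,.029,.03,-.045],False))
m={n:mask(n,"rack",[.535,-.337,.02]) for n in im}; m={n:v for n,v in m.items() if v is not None}
print("rack",fit(RACK,m,[.537,-.337,0,.33],False),[(n,fit(RACK,{n:m[n]},[.537,-.337,0,.33],False)) for n in m])
u=project([.5,.16,.05],"top")[0].astype(int); print(u)
o=im["top"].copy()
for n in ("top",):
    for parts,p in((RACK,(.5375,-.338,0,np.radians(18.6))),(FORM,(.517,.029,0,np.radians(-2.6)))):
        a=p[3];R=np.array([[np.cos(a),-np.sin(a),0],[np.sin(a),np.cos(a),0],[0,0,1]])
        for P in parts:
            h=cv2.convexHull(np.round(project(P@R.T+p[:3],n)*16).astype(np.int32)); cv2.polylines(o,[h],True,(255,0,255),1,shift=4)
cv2.imwrite("pics/d.png",cv2.resize(o[120:300,130:400],(798,532),interpolation=cv2.INTER_CUBIC))
E
python3 m2.py
```

```text
22.35 [0.46317411 0.32142984 0.34209329] [-9.98877312e-01  4.73706243e-02 -3.73281529e-04] [-0.74965014 -0.16265098 -1.08045717]
form (array([ 0.5176,  0.0293,  0.    , -2.59  ]), np.float64(1.558))
[('top', np.float64(548.0))] {'side': [], 'top': [{'centre': [0.5197, 0.033, 0.0384], 'conf': 0.59}]}
br top (array([ 0.5154,  0.0299,  0.03  , -3.19  ]), np.float64(0.17))
rack (array([ 0.5342, -0.3375,  0.    , 18.57  ]), np.float64(0.032)) [('top', (array([ 0.5342, -0.3375,  0.    , 18.57  ]), np.float64(0.032)))]
[202 201]
```

View pics/d.png

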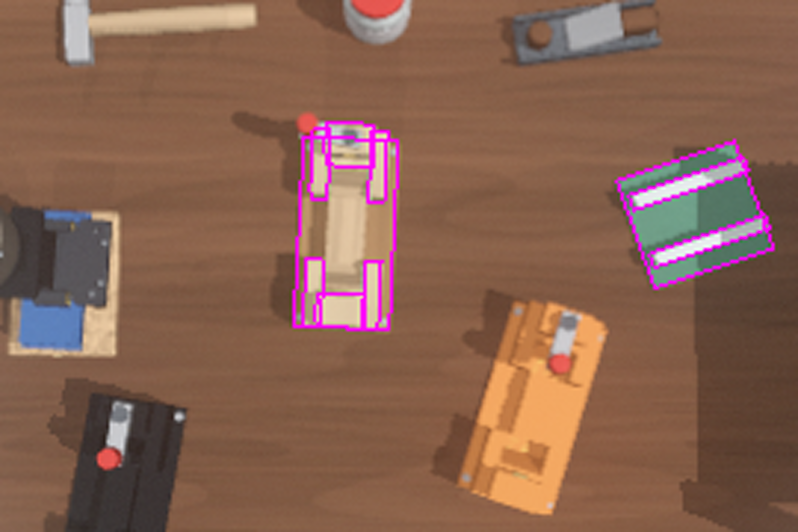

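The magenta model outlines fit the wooden form at (345,225) and the rack at (695,215), and the caul stands on the pad at (60,285) under the gripper. Next I go to the bracket.

Request:
jog_arm --pt "-0.116 -0.5 0 0" --pt "-0.185 -0.8 0 0" --pt "-0.22 -0.95 0 0" --pt "-0.22 -0.95 0 0" --pt "-0.22 -0.95 0 0" --pt "-0.22 -0.95 0 0" --pt "-0.22 -0.95 0 0" --pt "-0.22 -0.95 0 0" --pt "-0.22 -0.95 0 0" --pt "-0.22 -0.95 0 0" --grip 60

```text
time_s: 23.85
tcp_pos: [0.4959, 0.1393, 0.342]
ee_rot: [[-0.999, 0.048, 0.0], [0.048, 0.999, 0.0], [-0.0, 0.0, -1.0]]
wrist_force: [-0.9, -0.1, 0.4]
gripper_width: 0.692
gripper_force: 0.0
```

Request:
jog_arm --pt "-0.22 -0.95 0 0" --pt "-0.22 -0.95 0 0" --pt "-0.22 -0.95 0 0" --pt "-0.22 -0.95 0 0" --pt "-0.22 -0.95 0 0" --pt "-0.116 -0.5 0 0" --pt "-0.073 -0.31 0 0" --pt "0 0 0 0" --pt "0 0 0 0"

```text
time_s: 24.75
tcp_pos: [0.5165, 0.0295, 0.3418]
ee_rot: [[-0.999, 0.047, 0.0], [0.047, 0.999, 0.0], [-0.0, 0.0, -1.0]]
wrist_force: [-0.1, 0.1, -0.6]
gripper_width: 0.686
gripper_force: 0.0
```

Request:
jog_arm --pt "0 0 0.5 0" --pt "0 0 1 0" --pt "0 0 1 0" --pt "0 0 1 0" --pt "0 0 0.5 0" --pt "0 0 0 0"

```text
time_s: 25.35
tcp_pos: [0.5161, 0.0298, 0.26]
ee_rot: [[-0.999, 0.047, -0.004], [0.047, 0.999, -0.001], [0.004, -0.001, -1.0]]
wrist_force: [-0.1, -1.1, 0.4]
gripper_width: 0.686
gripper_force: 0.0
```

Request:
jog_arm --pt "0 0 0.5 0" --pt "0 0 0.7 0" --pt "0 0 0.7 0" --pt "0 0 0.6 0" --pt "0 0 0.4 0" --pt "0 0 0.2 0" --pt "0 0 0.1 0" --pt "0 0 0 0"

```text
time_s: 26.15
tcp_pos: [0.5167, 0.0295, 0.1978]
ee_rot: [[-0.999, 0.047, 0.0], [0.047, 0.999, 0.0], [-0.0, 0.0, -1.0]]
wrist_force: [0.1, 0.5, 0.1]
gripper_width: 0.688
gripper_force: 0.0
```

Request:
jog_arm --pt "0 0 0 0" --pt "0 0 0 0" --pt "0 0 0 0" --pt "0 0 0 0" --pt "0 0 0 0" --pt "0 0 0 0" --grip 25

```text
time_s: 26.75
tcp_pos: [0.5166, 0.0295, 0.198]
ee_rot: [[-0.999, 0.047, 0.0], [0.047, 0.999, 0.0], [-0.0, 0.0, -1.0]]
wrist_force: [0.3, 0.1, 2.3]
gripper_width: 0.434
gripper_force: 30.0
```

Request:
jog_arm --pt "0 0 -0.1 0" --pt "0 0 -0.2 0" --pt "0 0 -0.3 0" --pt "0 0 -0.5 0" --pt "0 0 -0.8 0" --pt "0 0 -1 0" --pt "0 0 -1 0" --pt "0 0 -1 0" --pt "0 0 -0.5 0" --pt "0 0 0 0"

```text
time_s: 27.75
tcp_pos: [0.5169, 0.0295, 0.3076]
ee_rot: [[-0.999, 0.047, 0.004], [0.047, 0.999, 0.001], [-0.004, 0.002, -1.0]]
wrist_force: [0.5, -0.0, -0.8]
gripper_width: 0.426
gripper_force: 30.0
```

Request:
jog_arm --pt "0 0 -0.3 -0.5" --pt "0 0 -0.3 -1" --pt "0 0 0 -1" --pt "0 0 0 -1" --pt "0 0 0 -0.7" --pt "0 0 0 -0.45" --pt "0 0 0 0"

```text
time_s: 28.45
tcp_pos: [0.5163, 0.0294, 0.3166]
ee_rot: [[-0.948, -0.319, -0.002], [-0.319, 0.948, -0.001], [0.002, 0.0, -1.0]]
wrist_force: [0.2, 0.6, -0.5]
gripper_width: 0.433
gripper_force: 30.0
```

Request:
jog_arm --pt "0.14 -0.5 0 0" --pt "0.224 -0.8 0 0" --pt "0.266 -0.95 0 0" --pt "0.266 -0.95 0 0" --pt "0.266 -0.95 0 0" --pt "0.266 -0.95 0 0" --pt "0.266 -0.95 0 0" --pt "0.266 -0.95 0 0" --pt "0.266 -0.95 0 0" --pt "0.266 -0.95 0 0"

```text
time_s: 29.45
tcp_pos: [0.5258, -0.1566, 0.3173]
ee_rot: [[-0.948, -0.318, -0.001], [-0.318, 0.948, 0.0], [0.001, 0.0, -1.0]]
wrist_force: [-0.2, -0.0, -1.0]
gripper_width: 0.433
gripper_force: 30.0
```

Request:
jog_arm --pt "0.266 -0.95 0 0" --pt "0.266 -0.95 0 0" --pt "0.266 -0.95 0 0" --pt "0.266 -0.95 0 0" --pt "0.266 -0.95 0 0" --pt "0.266 -0.95 0 0" --pt "0.266 -0.95 0 0" --pt "0.266 -0.95 0 0" --pt "0.2 -0.7 0 0" --pt "0.14 -0.5 0 0"

```text
time_s: 30.45
tcp_pos: [0.5351, -0.339, 0.3172]
ee_rot: [[-0.948, -0.318, -0.001], [-0.318, 0.948, 0.0], [0.001, 0.001, -1.0]]
wrist_force: [-0.9, 0.7, -1.0]
gripper_width: 0.428
gripper_force: 30.0
```

Request:
jog_arm --pt "0 0 0 0" --pt "0 0 0 0"

```text
time_s: 30.65
tcp_pos: [0.5354, -0.3375, 0.3175]
ee_rot: [[-0.948, -0.319, -0.001], [-0.319, 0.948, 0.0], [0.0, 0.001, -1.0]]
wrist_force: [-0.1, 0.1, -0.4]
gripper_width: 0.43
gripper_force: 30.0
```

```bash
cat > m3.py <<'E'
from h import *
im={n:eyes.capture(n) for n in("side","top")}
s=sense();p=s["tcp_pos"];print(s["time_s"],p,s["ee_rot"].round(3),s["wrist_force"],s["gripper_width"])
for n in im:
    print(n,[(d["centre"],d["conf"]) for d in eyes.spot_in(n,"bracket")[:3]])
    m=mask(n,"rack",[.535,-.337,.02])
    print("rack",None if m is None else fit(RACK,{n:m},[.536,-.338,0,.325],False))
    b=[d for d in eyes.outline_of(n,"bracket")]
    for d in b:
        c=np.argwhere(d["mask"]).mean(0)[::-1]; print("br",c,d["mask"].sum(),d["conf"])
        if np.hypot(*(c-project([p[0],p[1],p[2]-.16],n)[0]))<25: print(fit(BR,{n:d["mask"].astype(float)},[p[0],p[1],p[2]-.167,.325],False))
u=project([.535,-.335,.08],"side")[0].astype(int)
cv2.imwrite("pics/e.png",cv2.resize(im["side"][max(u[1]-60,0):u[1]+60,u[0]-80:u[0]+80],(800,600),interpolation=cv2.INTER_CUBIC))
E
python3 m3.py
```

```text
30.75 [ 0.5355503  -0.33703675  0.31775798] [[-0.947 -0.32  -0.   ]
 [-0.32   0.947  0.   ]
 [ 0.     0.    -1.   ]] [-0.39220058  0.7829004  -0.39078617] 0.429240572824294
side [([0.5397, -0.329, 0.1513], 0.78)]
rack (array([ 0.538 , -0.3385,  0.    , 17.43  ]), np.float64(0.104))
br [262.08133971 120.70334928] 209 0.63
(array([ 0.5388, -0.3236,  0.1508, 13.8   ]), np.float64(0.734))
top [([0.519, 0.0311, 0.0326], 0.62), ([0.4881, -0.3507, 0.1678], 0.52)]
rack (array([ 0.5302, -0.3315,  0.    , 16.59  ]), np.float64(4.413))
br [384.17123288 202.62328767] 146 0.55
(array([ 0.5185, -0.342 ,  0.1508, 24.38  ]), np.float64(3.065))
```

View pics/e.png

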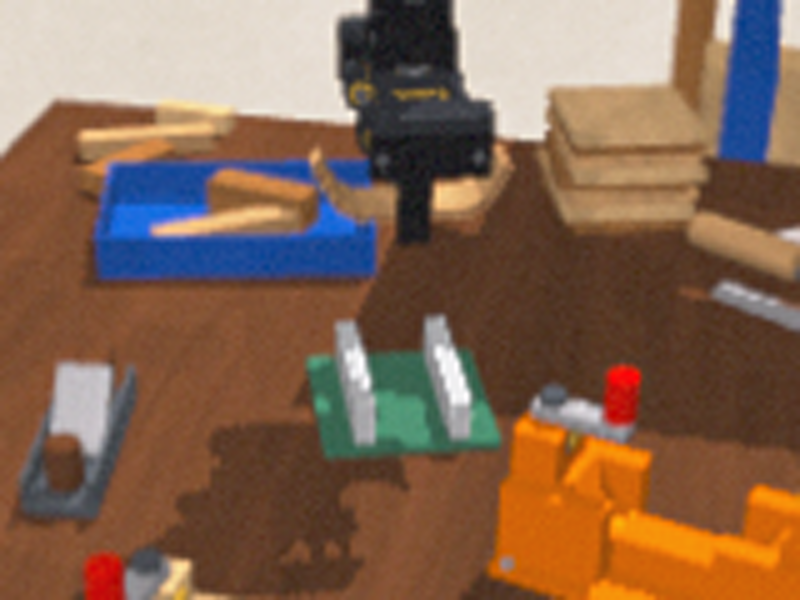

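The bracket is held level and legs up at (410,190), above and square to the two rails at (355,380) and (447,375). I lower it onto them.

Request:
jog_arm --pt "0 0 0.4 0" --pt "0 0 0.9 0" --pt "0 0 1 0" --pt "0 0 1 0" --pt "0 0 0.9 0" --pt "0 0 0.5 0" --pt "0 0 0.3 0" --pt "0 0 0.2 0" --pt "0 0 0 0"

```text
time_s: 31.95
tcp_pos: [0.5356, -0.3377, 0.2137]
ee_rot: [[-0.948, -0.319, 0.0], [-0.319, 0.948, -0.0], [-0.0, -0.0, -1.0]]
wrist_force: [-0.4, 0.2, -1.5]
gripper_width: 0.431
gripper_force: 30.0
```

Request:
jog_arm --pt "0 0 0.1 0" --pt "0 0 0.1 0" --pt "0 0 0.1 0" --pt "0 0 0.05 0" --pt "0 0 0.05 0" --pt "0 0 0 0"

```text
time_s: 32.55
tcp_pos: [0.5355, -0.3377, 0.2056]
ee_rot: [[-0.948, -0.319, -0.0], [-0.319, 0.948, 0.0], [0.0, 0.0, -1.0]]
wrist_force: [-0.7, 0.6, -0.6]
gripper_width: 0.436
gripper_force: 30.0
```

Request:
jog_arm --pt "0 0 0.05 0" --pt "0 0 0 0"

```text
time_s: 32.75
tcp_pos: [0.5355, -0.3377, 0.2046]
ee_rot: [[-0.948, -0.319, -0.0], [-0.319, 0.948, 0.0], [0.0, 0.0, -1.0]]
wrist_force: [0.5, -0.8, -0.1]
gripper_width: 0.428
gripper_force: 30.0
```

Request:
jog_arm --pt "0 0 0.03 0" --pt "0 0 0 0"

```text
time_s: 32.95
tcp_pos: [0.5355, -0.3377, 0.2041]
ee_rot: [[-0.948, -0.319, -0.0], [-0.319, 0.948, -0.0], [0.0, -0.0, -1.0]]
wrist_force: [0.2, -0.7, -0.4]
gripper_width: 0.429
gripper_force: 30.0
```

Request:
jog_arm --pt "0 0 0.03 0" --pt "0 0 0 0"

```text
time_s: 33.15
tcp_pos: [0.5355, -0.3377, 0.204]
ee_rot: [[-0.948, -0.319, 0.0], [-0.319, 0.948, -0.0], [-0.0, -0.0, -1.0]]
wrist_force: [-1.7, 0.9, 2.9]
gripper_width: 0.436
gripper_force: 30.0
```

Contact shows as +2.9 N. I release, rise and move aside, then check.

Request:
jog_arm --pt "0 0 0 0" --pt "0 0 0 0" --pt "0 0 0 0" --pt "0 0 0 0" --pt "0 0 -0.3 0" --pt "0 0 -0.6 0" --pt "0 0 -1 0" --pt "0 0 -1 0" --pt "0 0 -1 0" --pt "0 0 -1 0" --grip 58

```text
time_s: 34.15
tcp_pos: [0.5355, -0.3377, 0.3037]
ee_rot: [[-0.948, -0.319, 0.001], [-0.319, 0.948, -0.001], [-0.001, -0.001, -1.0]]
wrist_force: [0.2, -0.1, -0.4]
gripper_width: 0.667
gripper_force: 0.0
```

Request:
jog_arm --pt "0 0 -1 0" --pt "0.5 0 -1 0" --pt "1 0 -1 0" --pt "1 0 -0.5 0" --pt "1 0 0 0" --pt "1 0 0 0" --pt "1 0 0 0" --pt "1 0 0 0" --pt "1 0 0 0" --pt "1 0 0 0"

```text
time_s: 35.15
tcp_pos: [0.3728, -0.3924, 0.3712]
ee_rot: [[-0.948, -0.319, -0.001], [-0.319, 0.948, 0.0], [0.0, 0.0, -1.0]]
wrist_force: [0.6, 0.0, 0.2]
gripper_width: 0.67
gripper_force: 0.0
```

```bash
cat > m4.py <<'E'
from h import *
im={n:eyes.capture(n) for n in("side","top")}
s=sense();print(s["time_s"],s["tcp_pos"],s["wrist_force"])
for n in im:
    for nm,P,p in(("bracket",BR,[.5355,-.3377,.036,.325]),("caul",PLATE+GRIP+PLUG,[.4634,.3215,.006,-.047])):
        m=mask(n,nm,p[:3])
        print(n,nm,None if m is None else fit(P,{n:m},p,False))
    print({k:[d["centre"] for d in eyes.spot_in(n,k)[:1]] for k in("glue","plane","hammer")})
cr=[]
for n,X in(("side",[.535,-.335,.05]),("top",[.535,-.335,.05]),("side",[.463,.32,.05]),("top",[.463,.32,.05])):
    u=project(X,n)[0].astype(int); cr.append(cv2.resize(im[n][max(u[1]-45,0):u[1]+45,max(u[0]-60,0):u[0]+60],(400,300),interpolation=cv2.INTER_CUBIC))
cv2.imwrite("pics/f.png",np.vstack([np.hstack(cr[:2]),np.hstack(cr[2:])]))
E
python3 m4.py
```

```text
35.25 [ 0.3718789  -0.3926034   0.37147028] [ 0.40966439 -0.44598865  0.03087138]
side bracket (array([ 0.5368, -0.3345,  0.036 , 11.58  ]), np.float64(0.404))
side caul (array([ 0.4643,  0.322 ,  0.006 , -2.69  ]), np.float64(0.085))
{'glue': [[0.745, 0.0262, 0.0699]], 'plane': [], 'hammer': [[0.7353, 0.2978, 0.0218]]}
top bracket (array([ 5.748e-01, -2.975e-01,  3.600e-02, -4.836e+01]), np.float64(10.622))
top caul (array([ 0.4613,  0.3213,  0.006 , -2.73  ]), np.float64(0.088))
{'glue': [[0.7423, -0.0038, 0.1007]], 'plane': [[0.7271, -0.2205, 0.0287]], 'hammer': [[0.7423, 0.2544, 0.0284]]}
```

View pics/f.png

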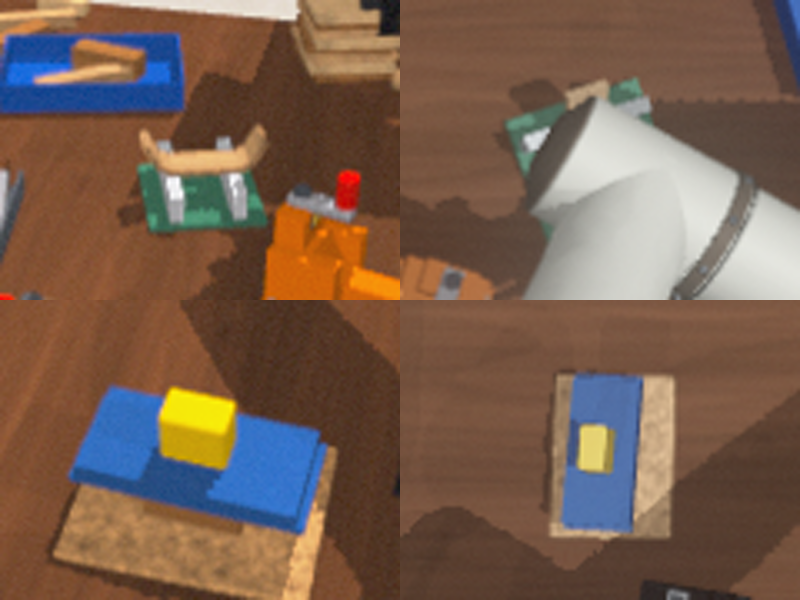

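The bracket bridges both rails, legs up, at (205,160). The caul stands upright on the pad at (200,450) in the side view and (605,455) in the top view. The glue jar, plane and hammer read within a few mm of where they were. I hand in.

```bash
python3 -c "
from station import r
print(r.finish_job())"
```

```text
the job is handed in; nothing more can be done
None
```

I handed the job in at about 35 s: the hold-down is swung clear (about 1.7 rad), the caul stands plug down on the cork pad, the bracket bridges both rack rails legs up, and the glue jar, plane and hammer were not moved; no verdict came back.

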